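# Clamp a softwood block in the one-hand ratchet clamp and keep it gripped

## Robot

A 6-joint arm with a two-finger parallel gripper is mounted at the origin on a cart in front of the work surface, level with it; the furniture and walls round the work are solid. World frame = base frame: x ahead of the robot, y to its left, z up, the work surface at z = 0. Lengths are in m, angles in rad, forces in N, time in s.
With the tool pointing down it reaches from about 0.425 to 0.925 m from the base axis. Payload 12.5 kg.
Tool frame: the origin (TCP) lies where the fingers leave the gripper's body, on its centre line; the fingertips stand 73 mm ahead of it and the grasp point (between the pads) lies 54 mm ahead of it (robot.grip_point_offset is the distance from the TCP to the grasp point, in m); z points along the fingers, y is the line along which they close (so a half turn about z gives the same grasp; the last joint's range is limited). The gripper opens to 85 mm and grips with 20 to 120 N. Pads are 22 mm wide; open, the fingers measure 114 mm over their backs; the gripper's body (76 mm by 85 mm) begins 54 mm behind the grasp point. The pads swing forward as they close: fully open they stand 13 mm farther back than shut.
Start: joints at [-1.266, 0.491, 1.559, -0, 1.092, -0.106], TCP at [0.25, -0.573, 0.304] pointing down, gripper open.
Joint ranges: [-3.1, 3.1], [-0.84, 2.19], [0.05, 2.79], [-1.13, 4.28], [0.06, 2.93], [-2.69, 2.69]. Speed limits (rad/s): [2.22, 2.22, 2.79, 3.14, 3.14, 3.14].

## Interface

Orientations are given as a 3x3 rotation matrix whose columns are the frame's x, y, z axes.
In Python, from cell import robot, jaws, optics, hand_in gives the robot as it stands. The module is installed in compiled form; this text tells all that it offers. Calls block until the motion is done:
- robot.reach(position, orientation): joint-space move of the TCP to a pose.
- robot.move_straight(position, attitude=None, velocity=0.15, force_limit=None): straight line of the TCP; attitude=None keeps the orientation; velocity is the mean speed in m/s. With force_limit (N) it stops when the force on the tool has changed by that much, and returns True; else False.
- robot.movej(angles): joint-space move.
- jaws.command_gripper(opening, f_grip=None): finger opening in m; f_grip is the grip in N (None keeps the last); returns when the fingers have stopped.
- robot.pause(seconds).
- robot.solve_ik(position, orientation): joint angles nearest the present ones, or None.
- robot.get_state(): the state.
- optics.get_image(name): name is "scene" or "top"; returns (picture, depth): 384x512x3 uint8, blue, green, red; 384x512 float32, m along the optical axis (not along the pixel's ray), 0 where there is no reading.
- optics.camera_model(name): a dict with "intrinsics" (3x3 intrinsics, pixels), "R" (3x3) and "t" (3): a world point X has camera coordinates R X + t. Camera axes: x right, y down, z forward; pixel columns grow to the right and rows downward; lengths in m; the calibration is good to about 2 mm. A picture is of the moment at which its call begins. camera_model takes no time and is no camera call.
A pose or a line that the arm cannot do raises robot.PlanningError and nothing moves.
- hand_in(): hands the job in; it is judged then, once.
The state is a dict: "clock": time; "joint_pos": joint angles; "qvel": joint speeds; "effort": joint torques, N m; "tcp_pos": TCP position; "orientation": TCP orientation; "contact_force": force on the tool from outside, world axes, zero at the start; "ft_torque": the same for the moment, N m; "opening": finger opening in m; "finger_force": force on a finger pad.
Only numpy, scipy, OpenCV 4.12 (cv2) and the standard library are available. Lean on these libraries where they do the work, as an engineer would, in place of code of your own. Each camera call takes 0.05 s, during which the arm holds its last target. There are 200 camera calls.

## Task

Lay the wooden block flat in the ratchet clamp on the plywood board, with its blue-painted end turned to the dark wooden stop and close against it, and let go of it. Then pump the orange trigger (squeeze it toward the black handle, let it spring back, again) until the orange jaw pad presses the block firmly against the stop, gently enough not to crush the soft wood; move the jaw with the trigger only. Finish while still holding: keep the trigger squeezed so that the block stays gripped, and leave the mug, tape measure and sanding block where they are.

Things in the scene. Friction and masses are not known exactly. Their poses are not given: they have to be found in the camera images.
- clamp: ratchet push clamp on a fixed plywood board. Origin on the bench under it, z up, jaw pushes along +x. Board x -155..180, y -55..55 mm; its top, the bed, at z 15 mm. Black clamp body x -114..-52 mm, 36 wide, top z 69 mm (bar tail back to x -192 mm), then jaw pad, free bed, stop at x 150..170 mm. The block lies right with its centre at x 90 mm, y 0, its long axis along x
- block: loose softwood offcut 60 (x) x 120 (y) x 40 (z) mm, about 0.15 kg; origin at the centre of its underside, long axis y; its +y end is painted blue
- block_mark (a point): centre of the block's blue-painted end face
- stop: fixed dark wooden stop block 20 x 80 x 45 mm on the board; origin at the foot of the middle of its face that looks toward the jaw, axes as the clamp
- stop_face (a point): point on the stop's face toward the jaw, on the centre line, 20 mm above the bed
- jaw: sliding jaw: orange pad 48 mm wide, 36 mm high on a toothed steel bar; origin at the centre of the pad's face, 21 mm above the bed, axes as the clamp. It slides only along clamp x, against 8 N of friction, 6 mm tooth pitch, stays where it is left, and has no release: it only goes forward
- pad_face (a point): centre of the orange pad's face toward the block
- trigger (a joint): trigger angle: 0 sprung out, 0.355 fully squeezed (own stop). Each full pump moves the jaw about 12 mm (two teeth), a short one 6 mm; up to 6 mm of jaw travel (0.17 rad) of a squeeze may be idle before the pawl catches. A stall short of 0.355 means that the jaw presses on the block; if it reaches about 0.35, let it out below 0.03 and pump again
- trigger_bar: the orange trigger, an upright bar 10 mm thick (clamp x), 20 mm wide, top 137 mm above the bench; origin on its hinge 60 mm above the bench; return spring 2 N (out) to 4 N (in) at the grip point. Held against the block, 25 N on the trigger presses it with about 20 N, 45 N with 48 N, 75 N with 90 N; over 90 N crushes it, so use a light grip of 20 to 40 N
- trigger_grip (a point): point inside the trigger at which to squeeze, 62 mm from the hinge, 121 mm above the bench. This point moves 22 mm along clamp -x toward the handle when fully squeezed
- handle_grip (a point): centre of the fixed upright black handle, 122 mm above the bench; handle 14 mm thick (clamp x), 26 mm wide, top at 152 mm, on the -x side of the trigger. Over trigger and handle it measures about 50 mm along clamp x when out, 28 mm when squeezed (its middle is then 7 mm from this point toward the trigger)
- mug: orange mug 81 x 120 x 101 mm, bystander; origin at the centre of its underside
- tape_measure: yellow tape measure 37 x 88 x 62 mm, bystander; origin at the centre of its underside
- sanding_block: brown sanding block 66 x 110 x 32 mm, bystander; origin at the centre of its underside

How it is judged:
By the outcome, as a careful person would: the job done as asked, in the order asked, and still so for the second after the job is handed in, while the arm keeps its last pose, push and grip.
It also fails if it takes over 51 s, if anything falls off the work surface, if the arm or the gripper's body presses on something with over 40 N, if the wrist force passes 120 N, or if a joint passes its speed limit or range.

## Working session

There is one attempt and no reset: what is moved stays moved. The work goes in short steps, each a Python script; the robot and the scene stay as the last script left them, time stands still between calls to the robot, and variables do not carry over. Pictures are saved under pics/ and viewed, at most 10 in all, crops included, and the job is handed in when it is done.

```bash
mkdir -p pics; cat > h.py <<'E'
import numpy as np, cv2
from cell import robot, jaws, optics, hand_in
def snap(n,f):
    p,d=optics.get_image(n); cv2.imwrite(f'pics/{f}.png',p); np.save(f'pics/{f}.npy',d); return p,d
def world(n,d,u,v,r=1):
    c=optics.camera_model(n); w=d[v-r:v+r+1,u-r:u+r+1]; z=np.median(w[w>0])
    return c['R'].T@(z*np.linalg.inv(c['intrinsics'])@[u,v,1]-c['t'])
E
python3 - <<'E'
from h import *
a,_=snap('scene','s0'); b,_=snap('top','t0')
cv2.imwrite('pics/both0.png',np.vstack([a,b])[:, :] if 0 else cv2.resize(np.hstack([a,b]),(800,300)))
for n in('scene','top'):
    c=optics.camera_model(n);print(n,c['intrinsics'].round(1).tolist(),c['R'].round(3).tolist(),c['t'].round(3), (-c['R'].T@c['t']).round(3))
print(robot.get_state(), robot.grip_point_offset)
E
```

```text
scene [[381.0, 0.0, 254.8], [0.0, 381.0, 190.2], [0.0, 0.0, 1.0]] [[-0.695, -0.719, 0.013], [-0.418, 0.389, -0.821], [0.585, -0.576, -0.571]] [0.415 0.303 0.904] [-0.114  0.702  0.759]
top [[497.5, 0.0, 266.1], [0.0, 497.5, 190.5], [0.0, 0.0, 1.0]] [[0.501, -0.866, 0.008], [-0.778, -0.454, -0.434], [0.379, 0.211, -0.901]] [-0.256  0.473  1.645] [-0.127 -0.354  1.69 ]
{'clock': 0.1, 'joint_pos': array([-1.26559360e+00,  4.91486533e-01,  1.55935776e+00,  7.72266117e-06,
        1.09168002e+00, -1.05567824e-01]), 'qvel': array([ 0.00132904, -0.00112168, -0.0004832 , -0.00114217, -0.00046722,
        0.00060218]), 'effort': array([ 1.51882989e-03, -6.19450235e+01, -2.62025285e+01, -9.36308925e-05,
        2.91802033e-03, -6.87945573e-06]), 'tcp_pos': array([ 0.24957917, -0.57288384,  0.30340465]), 'orientation': array([[ 9.16814841e-01,  3.99312500e-01, -2.73411979e-04],
       [ 3.99312580e-01, -9.16814414e-01,  8.90654362e-04],
       [ 1.04981377e-04, -9.25741980e-04, -9.99999566e-01]]), 'contact_force': array([0.66280271, 0.24307437, 0.04933231]), 'ft_torque': array([-0.01842485, -0.00209096,  0.00562402]), 'finger_force': 0.0, 'opening': 0.08570401937920899} 0.0539
```

View pics/s0.png

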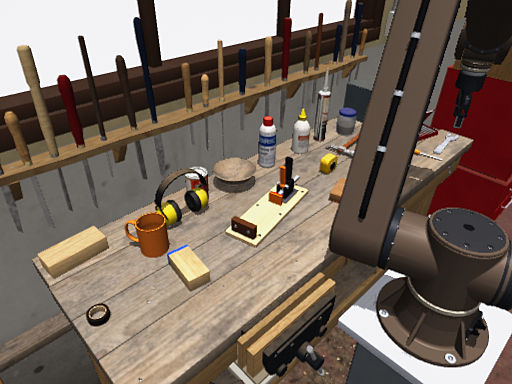

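View pics/t0.png

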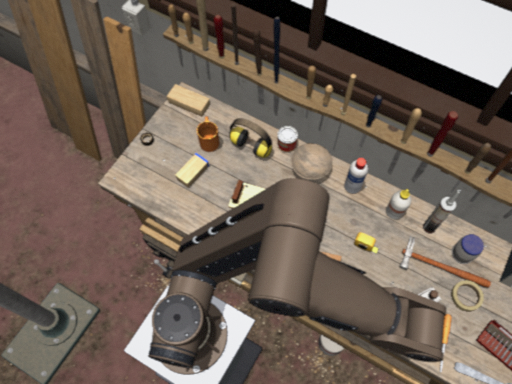

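The scene view shows the blue-ended block at about (188,267) and the clamp from the stop at (243,228) to the handle at (288,168). The mug is at (152,234), the tape measure at (328,162) and the sanding block near (338,190). In the top view the block is at (192,170) and the arm hides most of the clamp.

```bash
python3 - <<'E'
from h import *
a=cv2.imread('pics/s0.png'); c=a[145:295,140:350]
cv2.imwrite('pics/c0.png',cv2.resize(c,None,fx=3.8,fy=3.8,interpolation=cv2.INTER_CUBIC))
d=np.load('pics/s0.npy')
for u,v in [(188,265),(243,226),(255,225),(290,215),(276,198),(284,193),(289,168)]: print(u,v,world('scene',d,u,v).round(3))
E
```

```text
188 265 [0.499 0.335 0.039]
243 226 [0.504 0.138 0.053]
255 225 [0.48  0.113 0.057]
290 215 [ 0.489 -0.053 -0.002]
276 198 [ 0.545 -0.044  0.04 ]
284 193 [ 0.546 -0.083  0.04 ]
289 168 [ 0.561 -0.118  0.115]
```

View pics/c0.png

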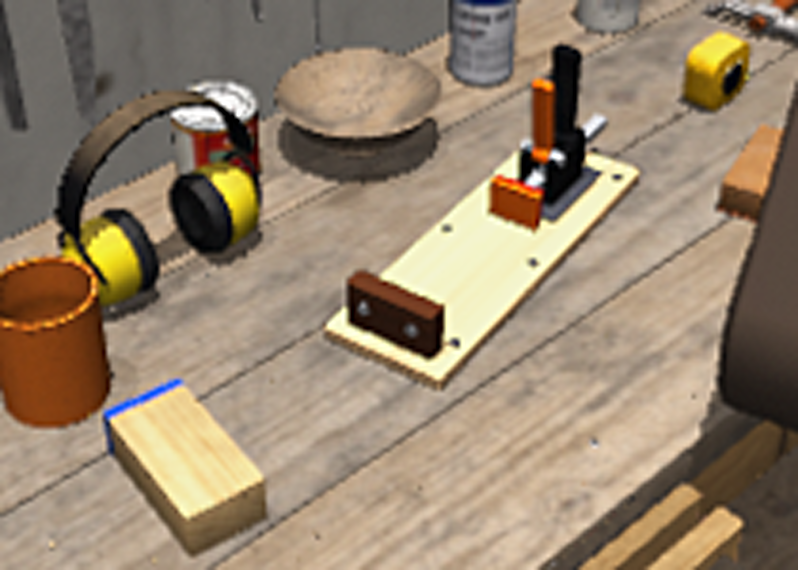

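The crop shows the whole clamp. The stop face is toward the jaw at crop (395,310), the jaw pad at (517,203), the trigger at (542,110) and the handle at (566,95). The block's blue end is at (145,400), next to the mug. Next I'll fit rectangles to the depth points.

```bash
cat >> h.py <<'E'
def cloud(n,d):
    c=optics.camera_model(n); v,u=np.mgrid[:384,:512]; K=c['intrinsics']
    P=np.stack([(u-K[0,2])/K[0,0]*d,(v-K[1,2])/K[1,1]*d,d],-1)-c['t']
    P=P@c['R']; P[d==0]=np.nan; return P
def rect(P,cx,cy,rad,z0,z1,mask=None):
    m=(np.hypot(P[...,0]-cx,P[...,1]-cy)<rad)&(P[...,2]>z0)&(P[...,2]<z1)
    if mask is not None: m&=mask
    m=m.astype(np.uint8); k,l,s,_=cv2.connectedComponentsWithStats(m,connectivity=8)
    m=l==1+np.argmax(s[1:,4]); Q=P[m]
    r=cv2.minAreaRect((Q[:,:2]*1000).astype(np.float32))
    return len(Q),np.round(r[0],1),np.round(r[1],1),round(r[2],2),np.median(Q[:,2]).round(4)
E
cat > m.py <<'E'
from h import *
import sys
def rep(n,f):
    p=cv2.imread(f'pics/{f}.png');P=cloud(n,np.load(f'pics/{f}.npy')); 
    hsv=cv2.cvtColor(p,cv2.COLOR_BGR2HSV); H,S,V=hsv[...,0],hsv[...,1],hsv[...,2]
    def t(name,*a):
        try: print(n,name,rect(P,*a))
        except Exception as e: print(n,name,'none')
    t('block',.5,.335,.1,.03,.048)
    t('blue',.5,.335,.15,.005,.06,(H>105)&(H<130)&(S>120))
    t('board',.5,.02,.22,.009,.021)
    t('stop',.5,.13,.08,.05,.07)
    org=(H<14)&(S>170)&(V>120)
    t('pad',.545,-.04,.05,.02,.07,org)
    t('trig',.55,-.1,.08,.09,.15,org)
    t('handle',.55,-.12,.08,.10,.16,V<70)
    t('handletop',.55,-.12,.08,.145,.16,V<90)
rep(sys.argv[1],sys.argv[2])
E
python3 m.py scene s0; python3 m.py top t0
```

```text
scene block (863, array([510.5, 329.5]), array([ 61.4, 124.8]), 82.7, np.float64(0.038))
scene blue (38, array([566.2, 322.2]), array([61.1, 12.2]), 83.26, np.float64(0.0383))
scene board (1564, array([544.9, -14.9]), array([112.3, 337.5]), 13.07, np.float64(0.0132))
scene stop (167, array([511.3, 129.9]), array([80.1, 22. ]), 13.57, np.float64(0.0573))
scene pad (110, array([552.9, -57.1]), array([45.7, 36.7]), 9.85, np.float64(0.0391))
scene trig (14, array([563.1, -98.9]), array([ 5.7, 41.7]), 31.45, np.float64(0.1158))
scene handle (100, array([ 565.2, -118.1]), array([22.7, 14.7]), 36.63, np.float64(0.1282))
scene handletop (19, array([ 568.8, -119. ]), array([22.7,  8.3]), 14.26, np.float64(0.1484))
top block (473, array([508.9, 321.1]), array([ 66.7, 125.3]), 82.35, np.float64(0.0389))
top blue (14, array([564.1, 316. ]), array([48.4,  4.7]), 80.82, np.float64(0.0411))
top board (221, array([529.8,  77.6]), array([93.1, 77.5]), 13.7, np.float64(0.015))
top stop (120, array([511.6, 121.4]), array([85.5, 21.3]), 12.25, np.float64(0.0586))
top pad none
top trig none
top handle none
top handletop none
```

```bash
cat >> h.py <<'E'
def R(deg):
    a=np.radians(deg); y=np.array([np.cos(a),np.sin(a),0]); z=np.array([0,0,-1.]); return np.c_[np.cross(y,z),y,z]
def st(*k):
    s=robot.get_state(); print('clk',round(s['clock'],2),'tcp',s['tcp_pos'].round(4),'F',s['contact_force'].round(1),'open',round(s['opening'],4),'ff',round(s['finger_force'],1)); return s
E
python3 - <<'E'
from h import *
b=[.5097,.325]; 
for d in(82.6,-97.4): q=robot.solve_ik([*b,.25],R(d)); print(d,None if q is None else q.round(2))
for d in(13.1,-166.9): q=robot.solve_ik([.525,.058,.25],R(d)); print('place',d,None if q is None else q.round(2))
for d in(103.1,-76.9): q=robot.solve_ik([.563,-.11,.25],R(d)); print('trig',d,None if q is None else q.round(2))
E
```

```text
82.6 [ 0.46  0.52  1.67 -0.    0.95 -0.98]
-97.4 [ 0.46  0.52  1.67 -0.    0.95  2.16]
place 13.1 [-0.02  0.42  1.86 -0.    0.86 -0.24]
place -166.9 None
trig 103.1 [-0.31  0.48  1.75 -0.    0.91 -2.11]
trig -76.9 [-0.31  0.48  1.75 -0.    0.91  1.03]
```

```bash
python3 - <<'E'
from h import *
b=[.5097,.325]; r=R(-97.4)
robot.reach([*b,.20],r); st()
print(robot.move_straight([*b,.078],velocity=.15,force_limit=15)); st()
jaws.command_gripper(.04,f_grip=40); st()
robot.move_straight([*b,.20],velocity=.2); st()
snap('scene','s1'); snap('top','t1')
E
cat > m2.py <<'E'
from h import *
for n,f in(('scene','s1'),('top','t1')):
    p=cv2.imread(f'pics/{f}.png');P=cloud(n,np.load(f'pics/{f}.npy'))
    H,S,V=cv2.split(cv2.cvtColor(p,cv2.COLOR_BGR2HSV))
    print(n,'blk',rect(P,.51,.325,.11,.10,.19,(H>12)&(H<30)&(S>70)&(V>110)))
    print(n,'blue',rect(P,.55,.325,.1,.10,.19,(H>105)&(H<130)&(S>120)))
E
python3 m2.py; python3 m.py scene s1; python3 m.py top t1
python3 -c "
import cv2,numpy as np
a=cv2.imread('pics/s1.png')[130:300,120:345];b=cv2.imread('pics/t1.png')[100:290,130:380]
cv2.imwrite('pics/c1.png',np.hstack([cv2.resize(a,(400,302)),cv2.resize(b,(397,302))]))"
```

```text
clk 3.38 tcp [0.5101 0.3245 0.2   ] F [-0.2 -0.4  0.4] open 0.0854 ff 0.0
False
clk 4.35 tcp [0.51   0.3251 0.0787] F [ 0.2 -0.5  1.1] open 0.0853 ff 0.0
clk 4.71 tcp [0.51   0.3252 0.079 ] F [-0.4 -0.2  6.3] open 0.0596 ff 43.8
clk 5.47 tcp [0.5093 0.3248 0.1991] F [-0.3  0.3 -1.6] open 0.0593 ff 43.4
scene blk (677, array([497. , 328.1]), array([60.5, 98.5]), 83.63, np.float64(0.158))
scene blue (10, array([493.6, 276.7]), array([17.7,  5.9]), 76.21, np.float64(0.1806))
top blk (213, array([478.2, 321.2]), array([68.3, 57.4]), 1.49, np.float64(0.1595))
top blue (13, array([562.2, 304.8]), array([43.7,  3.9]), 81.64, np.float64(0.16))
scene block none
scene blue none
scene board (1564, array([545. , -14.1]), array([112.4, 339. ]), 12.56, np.float64(0.0131))
scene stop (159, array([511.1, 129.1]), array([78.2, 22. ]), 14.09, np.float64(0.0573))
scene pad (113, array([550.8, -56.6]), array([45.4, 40.2]), 2.62, np.float64(0.0377))
scene trig (14, array([561.9, -98. ]), array([ 6. , 38.3]), 31.11, np.float64(0.1168))
scene handle (99, array([ 566.1, -118. ]), array([21.8, 18.3]), 1.52, np.float64(0.1278))
scene handletop (21, array([ 567.7, -120.1]), array([19.8, 14.1]), 1.52, np.float64(0.1477))
top block none
top blue none
top board (1490, array([542.6, -24.1]), array([116.4, 334. ]), 11.61, np.float64(0.0151))
top stop (116, array([510.7, 120.7]), array([81.3, 21.3]), 12.48, np.float64(0.0587))
top pad (29, array([548.4, -59.6]), array([38.2,  9.9]), 10.97, np.float64(0.0524))
top trig (2, array([ 550.9, -101.5]), array([0.5, 0. ]), 112.78, np.float64(0.0957))
top handle (33, array([ 561.9, -129.4]), array([20.4, 14.5]), 43.76, np.float64(0.1372))
top handletop (16, array([ 563. , -129.6]), array([22.3,  7.3]), 25.33, np.float64(0.1508))
```

View pics/c1.png

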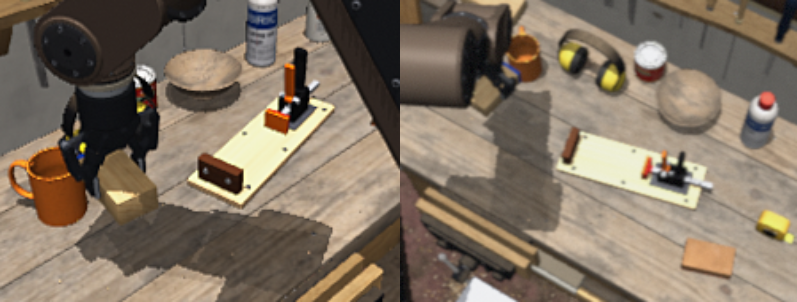

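The left half shows the block held level with the stop and clamp clear, and the right half shows all of the clamp. Against the known gripper position, the scene camera reads y about 2 mm high, so I'll use the corrected scene fit. Next I place the block a few mm short, feel for the bed and the stop, then release.

```bash
cat >> h.py <<'E'
ang=12.8; ex=np.array([-np.sin(np.radians(ang)),np.cos(np.radians(ang)),0]); ey=np.array([-ex[1],ex[0],0])
O=np.array([.547,-.0286,0])
def C(x,y,z): return O+x/1000*ex+y/1000*ey+[0,0,z]
E
python3 - <<'E'
from h import *
r=R(ang)
robot.reach(C(84,0,.20),r); st()
robot.move_straight(C(84,0,.105),velocity=.15)
print(robot.move_straight(C(84,0,.089),velocity=.03,force_limit=6)); s=st()
p=s['tcp_pos'].copy(); p[2]+=.0005
print(robot.move_straight(p+.016*ex,velocity=.02,force_limit=8)); s=st()
print('clamp xy',((s['tcp_pos']-O)@ex).round(4),((s['tcp_pos']-O)@ey).round(4))
snap('scene','s2'); snap('top','t2')
E
python3 -c "
import cv2,numpy as np
a=cv2.imread('pics/s2.png')[130:280,180:340];b=cv2.imread('pics/t2.png')[150:260,200:340]
cv2.imwrite('pics/c2.png',np.hstack([cv2.resize(a,(400,375)),cv2.resize(b,(400,375))]))"
```

```text
clk 7.63 tcp [0.5284 0.0535 0.1999] F [-0.5  0.  -2.1] open 0.0594 ff 43.3
True
clk 8.85 tcp [0.5286 0.0533 0.0935] F [-0.6 -0.   3.1] open 0.0594 ff 44.7
True
clk 9.34 tcp [0.5267 0.0607 0.0935] F [-0.3 -3.6  3.3] open 0.0594 ff 45.0
clamp xy 0.0916 -0.0
```

View pics/c2.png

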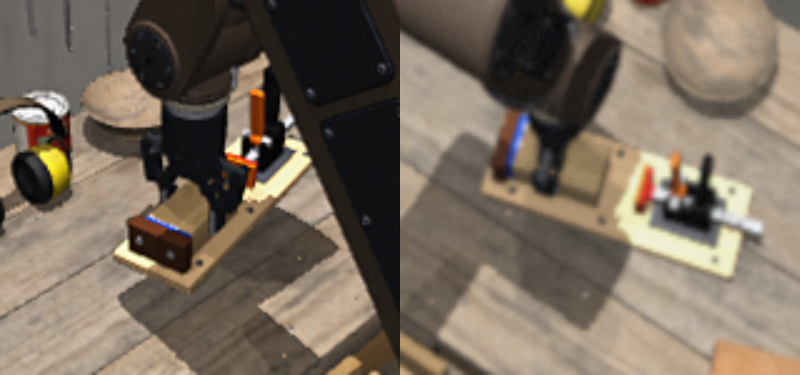

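The crop shows the block flat on the bed, centred, with its blue end against the stop. Before squeezing I need a closer look at the trigger and handle, using the earlier unobstructed pair of pictures.

```bash
python3 -c "
import cv2,numpy as np
a=cv2.imread('pics/s1.png')[145:225,260:320];b=cv2.imread('pics/t1.png')[185:225,275:325]
k=cv2.INTER_NEAREST
cv2.imwrite('pics/c3.png',np.hstack([cv2.resize(a,(360,480),interpolation=k),cv2.resize(b,(440,352),interpolation=k) if 0 else cv2.copyMakeBorder(cv2.resize(b,(400,320),interpolation=k),0,160,0,0,0)]))"
```

```text
(no output)
```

View pics/c3.png

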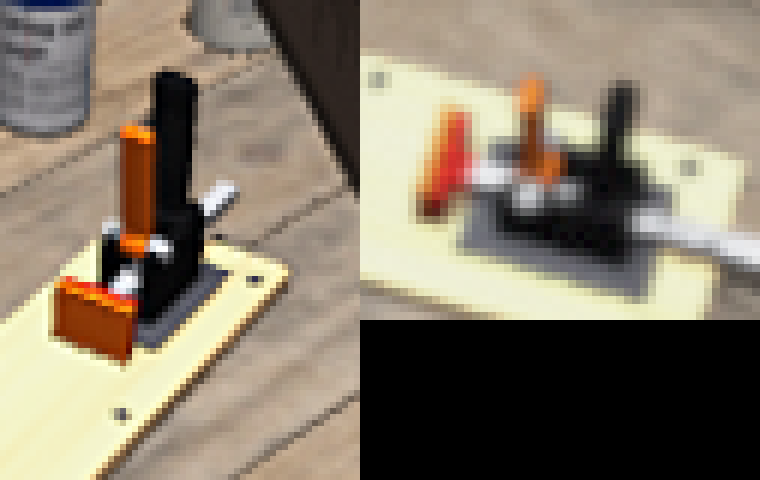

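```bash
python3 - <<'E'
from h import *
p0=robot.get_state()['tcp_pos']
jaws.command_gripper(.085,f_grip=30); st()
robot.move_straight(p0+[0,0,.12],velocity=.25); st()
E
```

```text
clk 9.82 tcp [0.5266 0.0606 0.0932] F [-0.6  0.4 -0.4] open 0.085 ff 0.0
clk 10.46 tcp [0.5264 0.0606 0.2133] F [ 0.5  0.  -0.7] open 0.0851 ff 0.0
```

In the left half, the trigger top is at scene (283,167) and the handle top at (290,158). In the right half they are at top-view (296.5,195) and (308,196). I'll triangulate both.

```bash
python3 - <<'E'
from h import *
def ray(n,u,v):
    c=optics.camera_model(n); d=c['R'].T@np.linalg.inv(c['intrinsics'])@[u+0.,v,1]; return -c['R'].T@c['t'],d/np.linalg.norm(d)
for nm,s,t,z in(('trig',(282.8,166.7),(296.5,195.2),.137),('handle',(289.7,157.8),(307.8,195.7),.152)):
    A=np.zeros((3,3));b=np.zeros(3)
    for n,q in(('scene',s),('top',t)):
        o,d=ray(n,*q); M=np.eye(3)-np.outer(d,d);A+=M;b+=M@o
        X=o+d*(z-o[2])/d[2]; print(nm,n,'z-plane',X.round(4),((X-O)@ex*1e3).round(1),((X-O)@ey*1e3).round(1))
    X=np.linalg.solve(A,b);print(nm,'tri',X.round(4),((X-O)@ex*1e3).round(1),((X-O)@ey*1e3).round(1))
E
```

```text
trig scene z-plane [ 0.5569 -0.0814  0.137 ] -53.7 2.1
trig top z-plane [ 0.5634 -0.0897  0.137 ] -63.2 -2.4
trig tri [ 0.5649 -0.0892  0.131 ] -63.1 -4.0
handle scene z-plane [ 0.5627 -0.1191  0.152 ] -91.7 4.7
handle top z-plane [ 0.5745 -0.1265  0.152 ] -101.6 -5.1
handle tri [ 0.5734 -0.1272  0.1466] -102.0 -3.9
```

```bash
python3 - <<'E'
from h import *
r=R(ang+90-180)
robot.reach(C(-77,0,.27),r); st()
print(robot.move_straight(C(-77,0,.173),velocity=.15,force_limit=10)); st()
robot.move_straight(C(-87.5,0,.173),velocity=.05); st()
jaws.command_gripper(.02,f_grip=25); st(); robot.pause(.2); st()
jaws.command_gripper(.085); st()
snap('scene','s3');snap('top','t3')
E
python3 -c "
import cv2,numpy as np
a=cv2.imread('pics/s3.png')[130:280,180:340];b=cv2.imread('pics/t3.png')[150:260,200:340]
cv2.imwrite('pics/c4.png',np.hstack([cv2.resize(a,(400,375)),cv2.resize(b,(400,375))]))"
```

```text
clk 11.63 tcp [ 0.5639 -0.1033  0.269 ] F [ 0.3  0.1 -0.3] open 0.0848 ff 0.0
False
clk 12.43 tcp [ 0.5644 -0.1036  0.1736] F [0.4 0.3 0.4] open 0.0851 ff 0.0
clk 12.79 tcp [ 0.5665 -0.1144  0.1734] F [-0.2  0.4 -0.1] open 0.085 ff 0.0
clk 13.35 tcp [ 0.5663 -0.1142  0.1737] F [-3.6 -2.9  7.8] open 0.0317 ff 25.3
clk 13.55 tcp [ 0.5663 -0.1141  0.1737] F [-1.8 -2.9  8.2] open 0.0322 ff 25.3
clk 14.12 tcp [ 0.5664 -0.114   0.173 ] F [-0.2 -0.2 -0.1] open 0.085 ff 0.0
```

View pics/c4.png

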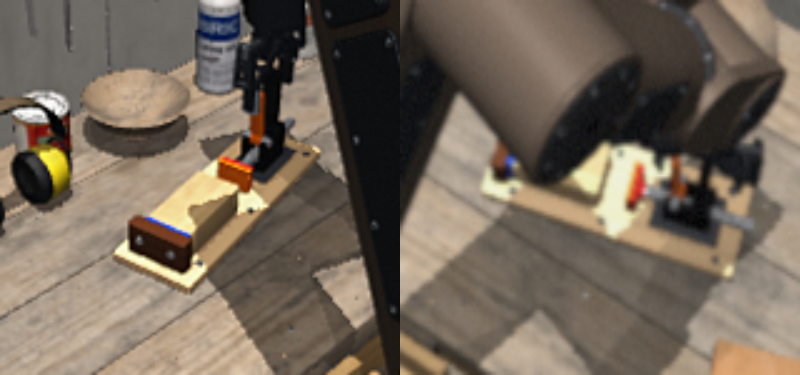

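The block lies right against the stop, and the jaw pad at crop (237,172) still has a clear gap to it. The squeeze was well balanced, so I'll pump on and track the pad.

```bash
cat >> h.py <<'E'
def padx(f=None):
    p,d=(cv2.imread('pics/%s.png'%f),np.load('pics/%s.npy'%f)) if f else optics.get_image('scene')
    H,S,V=cv2.split(cv2.cvtColor(p,cv2.COLOR_BGR2HSV)); P=cloud('scene',d)
    X=(P-O)@ex*1e3; Y=(P-O)@ey*1e3
    m=(H<14)&(S>170)&(V>60)&(abs(Y)<30)&(X>-60)&(X<60)&(P[...,2]>.02)&(P[...,2]<.045)
    return m.sum(),np.median(X[m]).round(1)
E
python3 - <<'E'
from h import *
print(padx('s0'),padx('s1'),padx('s3'))
for i in range(2):
    jaws.command_gripper(.02,f_grip=25); st(); print(padx())
    jaws.command_gripper(.085)
st()
E
```

```text
(np.int64(83), np.float64(-15.2)) (np.int64(81), np.float64(-15.6)) (np.int64(67), np.float64(-3.5))
clk 14.78 tcp [ 0.5663 -0.1142  0.1737] F [-2.6 -1.7  8.6] open 0.0317 ff 25.7
(np.int64(40), np.float64(8.5))
clk 15.95 tcp [ 0.5663 -0.1142  0.1737] F [-3.3 -1.9  9. ] open 0.0317 ff 25.6
(np.int64(10), np.float64(15.3))
clk 16.57 tcp [ 0.5664 -0.114   0.173 ] F [0.7 0.  0.4] open 0.085 ff 0.0
```

```bash
python3 - <<'E'
from h import *
for i in range(3):
    jaws.command_gripper(.02,f_grip=30); s=st(); print(padx(), 'Fx',(s['contact_force']@ex).round(1))
    if s['opening']>.0335: break
    jaws.command_gripper(.085)
E
```

```text
clk 17.12 tcp [ 0.5662 -0.1137  0.1737] F [-2.8  1.6 10. ] open 0.0325 ff 29.8
(np.int64(0), np.float64(nan)) Fx 2.1
clk 18.23 tcp [ 0.5655 -0.1112  0.1737] F [-3.9 22.6 15.2] open 0.0386 ff 33.6
(np.int64(0), np.float64(nan)) Fx 22.9
  return _methods._mean(a, axis=axis, dtype=dtype,
  ret = ret.dtype.type(ret / rcount)
```

```bash
python3 - <<'E'
from h import *
robot.move_straight(C(-84.3,0,.173),velocity=.02); robot.pause(.3); s=st(); print((s['contact_force']@ex).round(1))
robot.pause(1); s=st(); print((s['contact_force']@ex).round(1))
a,_=snap('scene','s5');b,_=snap('top','t5')
cv2.imwrite('pics/c5.png',np.hstack([cv2.resize(a[130:280,180:340],(400,375)),cv2.resize(b[150:260,200:340],(400,375))]))
E
```

```text
clk 18.88 tcp [ 0.5654 -0.1108  0.1737] F [-3.2 -1.5  9.3] open 0.0383 ff 44.7
-0.7
clk 19.88 tcp [ 0.5654 -0.1109  0.1737] F [-3.1 -1.8 10.4] open 0.0383 ff 44.7
-1.1
```

View pics/c5.png

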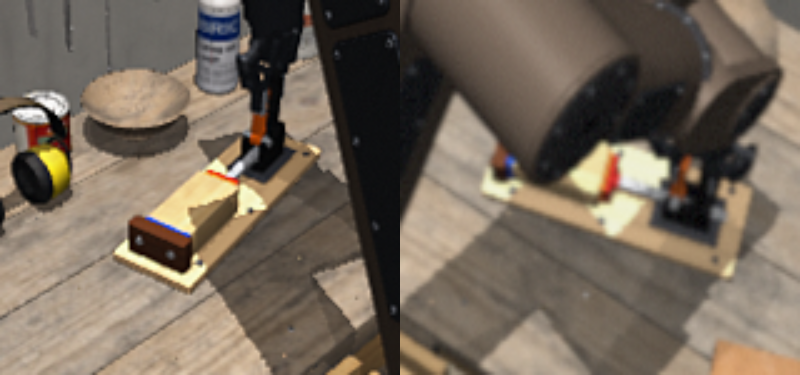

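The pad is tight on the block, with the block square against the stop. The trigger has stalled short of its own stop and the grip is balanced and steady, so I'm handing in.

```bash
python3 -c "
from h import *
st(); print(hand_in())"
```

```text
clk 19.98 tcp [ 0.5654 -0.1108  0.1737] F [-2.6 -1.6  9.3] open 0.0383 ff 44.7
the job is handed in; nothing more can be done
None
```

The job is handed in: the block lies flat in the clamp with its blue end against the stop, and the jaw presses it with about 48 N (estimated from 45 N on the trigger, a little over the suggested 20–40 N but well under the 90 N crush limit), with the trigger still held at about 20 s on the clock.

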